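# Charge the microscope's air mounts with the hand pump

## Robot

A 6-joint arm with a two-finger parallel gripper is mounted at the origin on the work surface. World frame = base frame: x ahead of the robot, y to its left, z up, the work surface at z = 0. Lengths are in m, angles in rad, forces in N, time in s.
With the tool pointing down it reaches from about 0.275 to 0.85 m from the base axis. Payload 19 kg.
Tool frame: the origin (TCP) lies between the finger pads; the fingertips stand 17 mm ahead of it and the grasp point (between the pads) lies 2 mm behind it; z points along the fingers, x is the direction in which the jaws open and shut, and the axes are right-handed (so a half turn about z gives the same grasp; the last joint's range is limited). The gripper opens to 85 mm and grips with 20 to 120 N. Pads are 22 mm wide; open, the fingers measure 114 mm over their backs; the gripper's body (76 mm by 85 mm) begins 54 mm behind the grasp point. The pads swing forward as they close: fully open they stand 13 mm farther back than shut.
Start: joints at [-1.393, 0.15, 1.437, -0, 1.554, -0.134], TCP at [0.176, -0.547, 0.248] pointing down, gripper open.
Joint ranges: [-2.8, 2.8], [-0.68, 2.1], [0.12, 2.68], [-1.39, 4.53], [0.16, 2.79], [-2.81, 2.81]. Speed limits (rad/s): [1.89, 1.89, 2.22, 3.01, 3.01, 3.01].

## Interface

Orientations are given as a unit quaternion [w, x, y, z].
In Python, from station import ctrl gives the robot as it stands.
- The arm moves only by the tool move_arm, never from a script. Its argument "targets" is a list that holds one entry, the list of rows, each a list of 7 numbers: the turn, a rotation vector about the tool's x, y, z in rad, then the shift along the tool's x, y, z in m, then the opening, from 0 (shut) to 1 (fully open). A call has exactly 10 rows; each row is the pose to reach, as a shift and turn from the pose commanded when the call began, along the tool's axes at that moment; what a row does not reach only later rows make up. A row lasts 1/12 s, in which the tool goes at most 41.7 mm and 7.16 degrees, less where a joint would pass 70% of its speed; a pose out of reach is approached as far as the arm can. A call with a gripper value outside its range is refused whole. The fingers move at their own pace and stop on an object; "squeeze" is the grip in N (left out, the last holds). Time passes only in rows, so rows that repeat a pose let the fingers close, or fill a call up. It gives the time, the measured TCP pose, the force and the opening at its end, in the units of the state.
- ctrl.read_state(): the state, without advancing time (a new reading comes with each control period).
- ctrl.get_image(name): name is "scene" or "top" or "wrist"; returns a dict with "img" (400x640x3 uint8, blue, green, red), "range_z" (400x640 float32, m along the optical axis (not along the pixel's ray), 0 where there is no reading), "mtx" (3x3 intrinsics, pixels), "dist_coeffs" ([k1, k2, p1, p2, k3] as OpenCV has them; the pictures are not rectified), "R" (3x3) and "t" (3): a world point X has camera coordinates R X + t. Camera axes: x right, y down, z forward; pixel columns grow to the right and rows downward; lengths in m; the calibration is good to about 2 mm. A picture is of the moment at which its call begins.
- ctrl.job_done(): hands the job in, once; it reports no verdict.
The state is a dict: "time": time; "qpos": joint angles; "qd": joint speeds; "effort": joint torques, N m; "eef_pos": TCP position; "tcp_rot": TCP orientation; "contact_force": force on the tool from outside, world axes, zero at the start; "moment": the same for the moment, N m; "grip_width": finger opening in m.
Only numpy, scipy, OpenCV 4.12 (cv2) and the standard library are available. Lean on these libraries where they do the work, as an engineer would, in place of code of your own. Each camera call takes 0.05 s, during which the arm holds its last target.

## Task

Charge the air mounts of the microscope platform: with the fingertips press the big round plunger on the bench pump down from above, full stroke after full stroke, letting it spring all the way back up each time, until the thin indicator pin next to it stands fully out. Then leave the plunger up and move clear. Do not take hold of the plunger, do not touch the pin, and leave the jar, objective, slide box and screwdriver where they are.

Things in the scene. Friction and masses are not known exactly. Their poses are not given: they have to be found in the camera images.
- pump: Hand pump screwed to the bench: aluminium base plate 115 x 200 x 12 mm with a white housing 75 x 160 mm whose flat top is 92 mm above the bench. Origin: centre of its underside on the bench; z up, y along the housing's long side. The plunger's vertical axis is at y = +40 mm, the indicator pin's at y = -40 mm (both x = 0). The pump is fixed and stands turned about the vertical by up to 0.9 rad.
- plunger_top (a point): Centre of the flat top of the plunger (moves with it); black rubber disc 44 mm in diameter, 137 mm above the bench when up, 122 mm when fully down. It stands 5 mm proud of the wider skirt below it. A steel stem 16 mm in diameter carries it.
- plunger (a joint): Plunger travel in m: 0 = up (it springs back by itself in about half a second when let go), 0.015 = fully down on its hard stop. About 9 N starts it moving and about 17 N holds it down, some newtons more when pressed fast.
- skirt: Black plastic skirt of the plunger cap, 52 mm in diameter, 12 mm high, just under the rubber disc; origin at the centre of its underside, 120 mm above the bench when the plunger is up. Not to be gripped or touched.
- pin (a joint): How far the indicator pin has come out, in m: starts between 0 and 0.014, fully out at about 0.040, after which more strokes do nothing. It rises only while the plunger springs back up: by about 8 mm for each full stroke (the first stroke may give less or more, up to 15 mm), and stays there. Strokes shallower than about 9 mm may give nothing. A full charge takes about 3 to 5 full strokes.
- pin_head: The visible steel indicator pin, 10 mm in diameter, upright in a collar 20 mm in diameter whose top is 97 mm above the bench; rigid with pin. Its tip is 100 mm above its origin, which moves up with it; the tip stands 3 mm above the collar at joint value 0 and 43 mm when fully out, when a dark band around its foot shows just above the collar.
- pin_tip (a point): Centre of the flat tip of the indicator pin: 100 mm above the bench at joint value 0, 140 mm when fully out.
- jar: Loose bystander: capped glass specimen jar 52 mm in diameter, 75 mm high, standing; origin at the centre of its underside.
- objective: Loose bystander: bare-metal microscope objective, 34 mm in diameter tapering to 16 mm, 48 mm high, standing; origin at the centre of its underside.
- slide_box: Loose bystander: grey plastic slide box 55 x 85 x 32 mm, lying flat; origin at the centre of its underside.
- driver: Loose bystander: screwdriver 150 mm long with a black handle, lying on the bench; origin below the middle of its length, x along it towards the tip.
There are look-alikes about, which are no part of the job. There is more than one size of the pump; the one meant has the size given above.

How it is judged:
On the way, in this order (a step that is already met when the one before it is completed fails the run):
1. the plunger is pressed down by the fingers (value of joint plunger above 0.009 m and contact force between the fingers and anything else above 3 N), for 0.02 s.
2. after the strokes, the pin stands fully out (value of joint pin above 0.037 m), for 0.1 s.
At the end, for the whole second after the job is handed in: The indicator pin is fully out (joint value above 0.037 m of about 0.040), the plunger is back up (within 3 mm of its top), and the jar, objective, slide box and screwdriver are within 15 mm of where they started (value of joint pin above 0.037 m and value of joint plunger below 0.003 m and distance of each of jar, objective, slide_box, driver from where it was at the start of the episode below 0.015 m); the robot touches nothing.
It fails at once if the plunger cap is gripped or touched at its side skirt instead of pressed on top (contact force between the fingers and skirt above 2 N).
It fails at once if the indicator pin is touched by the robot (contact force between any of the fingers, the arm and pin_head above 1 N).
It fails at once if a bystander is lifted, shoved or knocked over (moved more than 15 mm) (distance of any of jar, objective, slide_box, driver from where it was at the start of the episode above 0.015 m).
It also fails if it takes over 40 s, if anything falls off the work surface, if the arm or the gripper's body presses on something with over 40 N, if the wrist force passes 120 N, or if a joint passes its speed limit or range.

## Working session

There is one attempt and no reset: what is moved stays moved. The work goes in short steps, Python scripts to look and compute and a tool call to move; the robot and the scene stay as the last step left them, time stands still between calls to the robot, and variables do not carry over. Pictures are saved under pics/ and viewed, and the job is handed in when it is done.

Besides the shell and the picture viewer there is one more tool, called after "Call:" as name([rows], argument=value, ...), one row to a line, values as JSON. move_arm: Moves the arm, as the interface text tells. Its arguments: {"type":"object","properties":{"targets":{"type":"array","items":{"type":"array","items":{"type":"array","items":{"type":"number"}}}},"squeeze":{"type":"number"}},"required":["targets"]}

```bash
mkdir -p pics; cat > h.py <<'E'
import numpy as np, cv2, pickle
from station import ctrl
def grab(n,tag):
    d=ctrl.get_image(n); cv2.imwrite(f'pics/{tag}.png',d['img']); pickle.dump(d,open(f'{tag}.pkl','wb')); return d
def load(tag): return pickle.load(open(f'{tag}.pkl','rb'))
def ray(d,u,v):
    p=cv2.undistortPoints(np.array([[[u,v]]],float),d['mtx'],np.array(d['dist_coeffs']))[0,0]
    R=np.array(d['R']);t=np.array(d['t']).ravel()
    return -R.T@t, R.T@np.array([p[0],p[1],1.])
def atz(d,u,v,z):
    o,r=ray(d,u,v); return o+r*(z-o[2])/r[2]
def dep(d,u,v):
    o,r=ray(d,u,v); return o+r*float(d['range_z'][int(round(v)),int(round(u))])
E
python3 - <<'E'
from h import *
s=ctrl.read_state(); print(s)
for n in ['scene','top']: grab(n,n+'0')
E
```

```text
{'time': 0.0, 'qpos': array([-1.39297414e+00,  1.50953884e-01,  1.43801577e+00, -3.61984429e-05,
        1.55379304e+00, -1.33983792e-01]), 'qd': array([-0.00093759, -0.00012151, -0.00121167, -0.00011898,  0.0001942 ,
       -0.00058359]), 'effort': array([ 1.92712483e-03, -7.13059330e+01, -5.70865524e+01, -1.50618162e-04,
        9.03217384e-03, -3.17722868e-05]), 'eef_pos': array([ 0.17633685, -0.54705862,  0.24770134]), 'tcp_rot': array([-3.91434251e-04,  8.08324871e-01, -5.88736410e-01, -4.35153652e-04]), 'contact_force': array([-0.16807735, -0.46628235,  0.61840482]), 'moment': array([-0.02370166, -0.02188829, -0.02087534]), 'grip_width': 0.08555082964468802}
```

View pics/scene0.png

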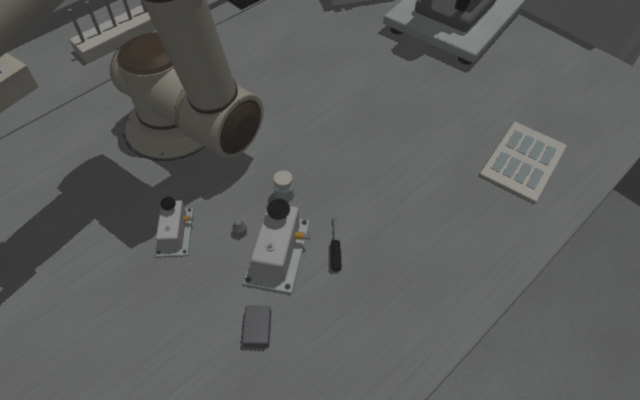

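View pics/top0.png

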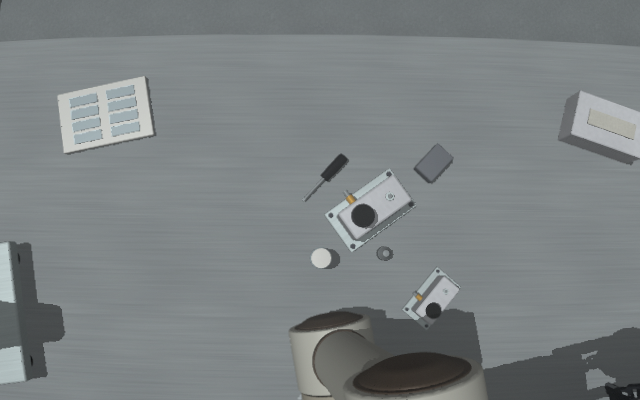

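Both pictures show two pumps. The large one has its plunger at top (363,215) / scene (278,209), and the small one at top (433,310) / scene (168,203). I'll measure both and enlarge the large one.

```bash
python3 - <<'E'
from h import *
d=load('top0')
for n,u,v,z in [('plg',363,215,.137),('pin',390,196.5,.102),('small plg',433,310,.09),('c1',326,214,.012),('c2',389,169,.012),('c3',415,205,.012),('c4',353,251,.012),('jar',321,258,.075),('obj',385,254,.048),('sbox',434,163,.032),('drv1',347,156,.01),('drv2',304,200,.01)]:
    print(n,atz(d,u,v,z).round(4),dep(d,u,v).round(4))
d2=load('scene0')
for n,u,v,z in [('plg',278,208,.137),('pin',270,246,.103)]:
    print('sc',n,atz(d2,u,v,z).round(4),dep(d2,u,v).round(4))
cv2.imwrite('pics/top0c.png',cv2.resize(d['img'][150:270,300:460],None,fx=5,fy=5,interpolation=cv2.INTER_CUBIC))
cv2.imwrite('pics/sc0c.png',cv2.resize(d2['img'][180:300,220:360],None,fx=5,fy=5,interpolation=cv2.INTER_CUBIC))
E
```

```text
plg [ 0.5141 -0.0222  0.137 ] [ 0.514  -0.0222  0.1375]
pin [ 0.5591 -0.0877  0.102 ] [ 0.5596 -0.0884  0.0977]
small plg [ 0.3041 -0.185   0.09  ] [ 0.3041 -0.185   0.0902]
c1 [0.5262 0.0539 0.012 ] [0.5261 0.0539 0.0132]
c2 [ 0.6384 -0.1017  0.012 ] [ 0.6377 -0.1009  0.0162]
c3 [ 0.5494 -0.1647  0.012 ] [ 0.5495 -0.1649  0.0111]
c4 [ 0.4367 -0.0117  0.012 ] [ 0.4367 -0.0132 -0.0048]
jar [0.4202 0.0672 0.075 ] [0.4202 0.0672 0.0755]
obj [ 0.4297 -0.0837  0.048 ] [ 0.4297 -0.0836  0.0486]
sbox [ 0.6507 -0.2093  0.032 ] [ 0.6511 -0.2099  0.0296]
drv1 [0.6707 0.002  0.01  ] [ 0.6733  0.001  -0.0027]
drv2 [0.5604 0.1077 0.01  ] [0.5609 0.1078 0.0059]
sc plg [ 0.5198 -0.0282  0.137 ] [ 0.5193 -0.0278  0.1361]
sc pin [ 0.5647 -0.0921  0.103 ] [ 0.5632 -0.0912  0.1   ]
```

View pics/top0c.png

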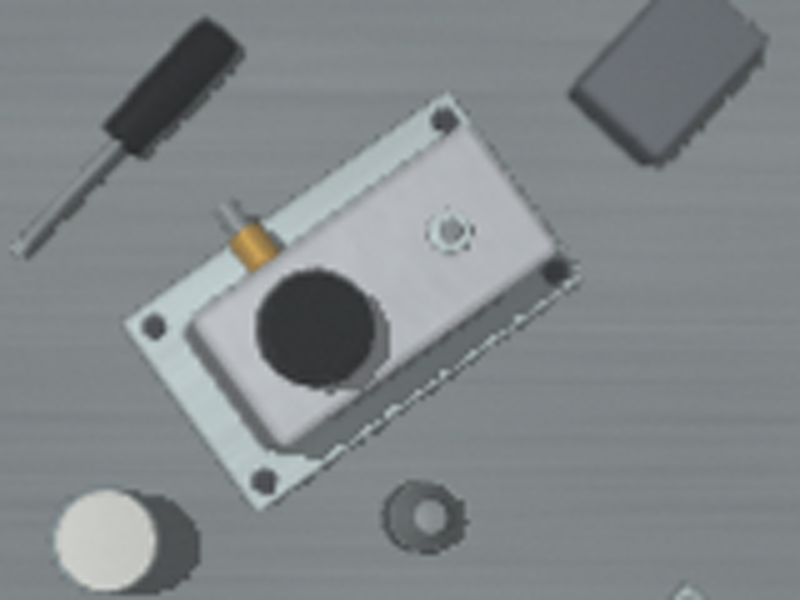

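View pics/sc0c.png

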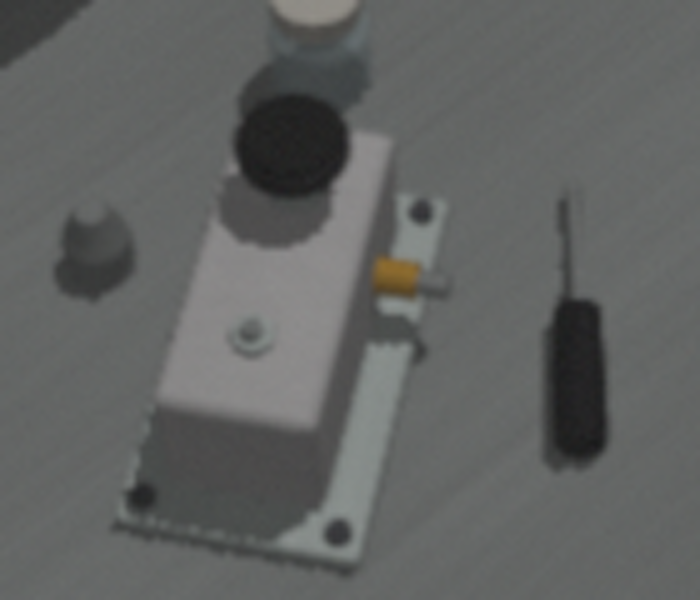

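The large pump fits. Its plate measures about 0.19 x 0.11 m and its plunger top is at z = 0.1375, while the small one's is at 0.090. Plunger is about (0.515, -0.024) and pin about (0.561, -0.088), 79 mm apart against 80 expected. I'll close the fingers while travelling.

Call:
move_arm([
  [[0, 0, 0, -0.02, -0.024, 0, 0], [0, 0, 0, -0.044, -0.054, 0, 0], [0, 0, 0, -0.068, -0.084, 0, 0], [0, 0, 0, -0.092, -0.114, 0, 0], [0, 0, 0, -0.116, -0.144, 0, 0], [0, 0, 0, -0.14, -0.174, 0, 0], [0, 0, 0, -0.164, -0.204, 0, 0], [0, 0, 0, -0.188, -0.234, 0, 0], [0, 0, 0, -0.212, -0.264, 0, 0], [0, 0, 0, -0.236, -0.29, 0, 0]],
], squeeze=20)

```text
time: 0.93
eef_pos: [0.3807, -0.2317, 0.2482]
tcp_rot: [-0.0, 0.808, -0.589, -0.0]
contact_force: [-0.1, 0.0, 0.2]
grip_width: -0.0
```

```bash
cat > rel.py <<'E'
from h import *
from scipy.spatial.transform import Rotation as Ro
import sys
s=ctrl.read_state(); q=s['tcp_rot']; R=Ro.from_quat([q[1],q[2],q[3],q[0]]).as_matrix()
tgt=np.array([float(a) for a in sys.argv[1:4]])
print(s['time'],s['eef_pos'].round(4),s['contact_force'].round(2),s['grip_width'],'rel',(R.T@(tgt-s['eef_pos'])).round(4)); print(R.round(3))
E
python3 rel.py 0.515 -0.024 0.24
```

```text
0.9333 [ 0.3807 -0.2317  0.2482] [-0.12  0.04  0.19] -2.2353770085081086e-05 rel [-0.1565 -0.1915  0.0083]
[[ 0.307 -0.952  0.   ]
 [-0.952 -0.307  0.   ]
 [-0.    -0.    -1.   ]]
```

Call:
move_arm([
  [[0, 0, 0, -0.022, -0.027, 0, 0], [0, 0, 0, -0.046, -0.056, 0, 0], [0, 0, 0, -0.07, -0.085, 0, 0], [0, 0, 0, -0.094, -0.114, 0, 0], [0, 0, 0, -0.118, -0.143, 0, 0], [0, 0, 0, -0.138, -0.168, 0, 0], [0, 0, 0, -0.15, -0.184, 0, 0], [0, 0, 0, -0.156, -0.191, 0, 0], [0, 0, 0, -0.156, -0.191, 0, 0], [0, 0, 0, -0.156, -0.191, 0, 0]],
])

```text
time: 1.77
eef_pos: [0.5136, -0.0268, 0.248]
tcp_rot: [0.0, 0.809, -0.588, -0.0]
contact_force: [0.7, -0.7, -0.4]
grip_width: -0.0001
```

```bash
python3 rel.py 0.515 -0.024 0.16; python3 - <<'E'
from h import *
for n in ['scene','wrist']: grab(n,n+'1')
cv2.imwrite('pics/sc1c.png',cv2.resize(load('scene1')['img'][100:300,180:400],None,fx=3,fy=3,interpolation=cv2.INTER_CUBIC))
E
```

```text
1.7667 [ 0.5136 -0.0268  0.248 ] [ 0.65 -0.67 -0.44] -0.0001408661215193819 rel [-0.0023 -0.0023  0.088 ]
[[ 0.307 -0.952 -0.001]
 [-0.952 -0.307 -0.   ]
 [-0.     0.001 -1.   ]]
```

View pics/wrist1.png

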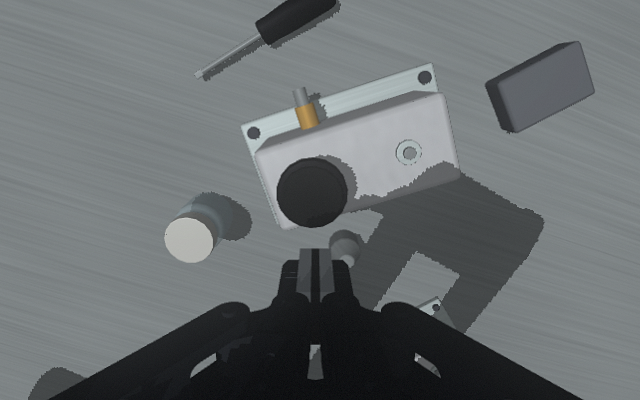

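View pics/sc1c.png

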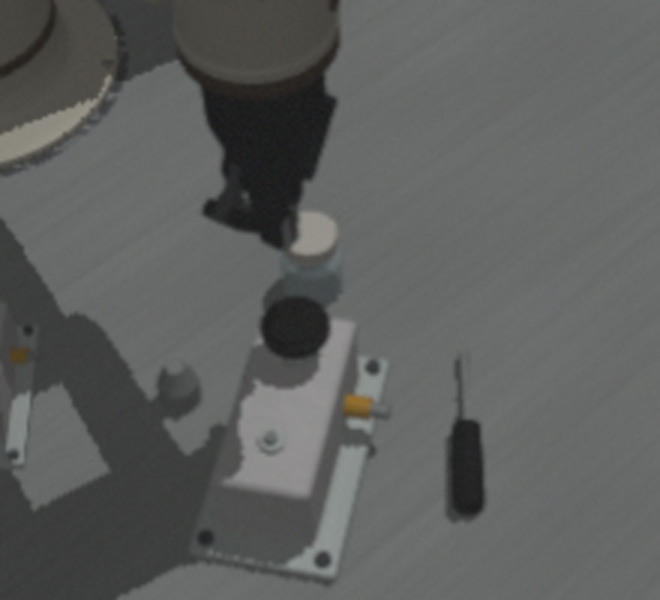

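The wrist view shows the plunger disc at (311,192) and the pin at (409,153). The fingers are shut and above the plunger. I'll cross-check its position from this view.

```bash
python3 - <<'E'
from h import *
d=load('wrist1')
print(dep(d,311,192),atz(d,311.5,192,.137),dep(d,409,153),atz(d,409,153,.103))
m=((d['img'].max(2)<70)&(abs(d['range_z']-d['range_z'][192,311])<.006)).astype(np.uint8)
n,l,st,c=cv2.connectedComponentsWithStats(m); i=l[192,311]; print(st[i],c[i],atz(d,*c[i],.137))
d=load('scene1'); m=((d['img'].max(2)<70)).astype(np.uint8)
ys,xs=np.mgrid[0:400,0:640]
o=[dep(d,u,v) for v in range(195,225) for u in range(262,295) if d['range_z'][v,u]>0]
o=np.array(o); k=abs(o[:,2]-.137)<.003; print(k.sum(),o[k].mean(0),(o[k].max(0)+o[k].min(0))/2)
E
```

```text
[ 0.51887304 -0.02249594  0.13751251] [ 0.5188297  -0.02286812  0.137     ] [ 0.56154759 -0.08854911  0.10001393] [ 0.56183418 -0.08761725  0.103     ]
[ 277  158   70   62 3167] [311.20303126 187.86896116] [ 0.5216098  -0.02176658  0.137     ]
222 [ 0.51580903 -0.02615938  0.13648519] [ 0.51521792 -0.02651445  0.13699146]
```

Plunger estimate across views is (0.517, -0.024) ± 3 mm. Descending to about 12 mm above the disc.

Call:
move_arm([
  [[0, 0, 0, 0, -0.002, 0.006, 0], [0, 0, 0, -0.001, -0.004, 0.016, 0], [0, 0, 0, -0.001, -0.004, 0.028, 0], [0, 0, 0, -0.001, -0.004, 0.042, 0], [0, 0, 0, -0.001, -0.004, 0.056, 0], [0, 0, 0, -0.001, -0.004, 0.068, 0], [0, 0, 0, -0.001, -0.004, 0.076, 0], [0, 0, 0, -0.001, -0.004, 0.08, 0], [0, 0, 0, -0.001, -0.004, 0.082, 0], [0, 0, 0, -0.001, -0.004, 0.082, 0]],
])

```text
time: 2.7
eef_pos: [0.5175, -0.0245, 0.1662]
tcp_rot: [-0.0, 0.808, -0.589, -0.0]
contact_force: [-0.0, -0.4, -0.3]
grip_width: 0.0
```

```bash
python3 rel.py 0.517 -0.024 0.154; python3 - <<'E'
from h import *
for n in ['scene','wrist']: grab(n,n+'2')
cv2.imwrite('pics/c2.png',np.hstack([cv2.resize(load('scene2')['img'][170:290,230:330],None,fx=4,fy=4,interpolation=cv2.INTER_CUBIC),cv2.resize(load('wrist2')['img'],None,fx=.6,fy=1.2)[:480]]))
E
```

```text
2.7 [ 0.5175 -0.0245  0.1662] [-0.03 -0.42 -0.34] 4.919619795209597e-05 rel [-0.0006  0.0003  0.0122]
[[ 0.307 -0.952 -0.   ]
 [-0.952 -0.307  0.   ]
 [-0.     0.    -1.   ]]
```

View pics/c2.png

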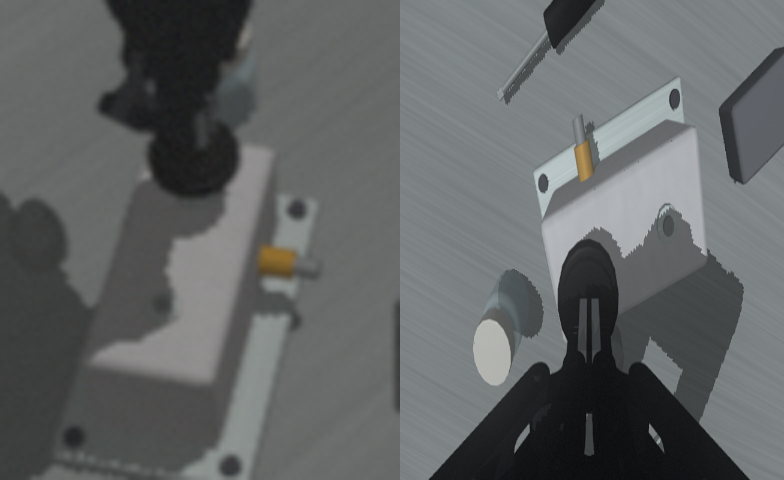

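The tips are over the disc, as seen in both crops, and well away from the pin. First stroke: press slowly to just short of the stop and read the force.

Call:
move_arm([
  [[0, 0, 0, 0, 0, 0.004, 0], [0, 0, 0, 0, 0, 0.008, 0], [0, 0, 0, 0, 0, 0.011, 0], [0, 0, 0, 0, 0, 0.014, 0], [0, 0, 0, 0, 0, 0.017, 0], [0, 0, 0, 0, 0, 0.02, 0], [0, 0, 0, 0, 0, 0.023, 0], [0, 0, 0, 0, 0, 0.025, 0], [0, 0, 0, 0, 0, 0.026, 0], [0, 0, 0, 0, 0, 0.026, 0]],
])

```text
time: 3.63
eef_pos: [0.5175, -0.0244, 0.141]
tcp_rot: [-0.0, 0.808, -0.589, 0.0]
contact_force: [-6.5, 1.2, 15.4]
grip_width: 0.0001
```

Call:
move_arm([
  [[0, 0, 0, 0, 0, 0.001, 0], [0, 0, 0, 0, 0, 0.0015, 0], [0, 0, 0, 0, 0, 0.002, 0], [0, 0, 0, 0, 0, 0.0025, 0], [0, 0, 0, 0, 0, 0.003, 0], [0, 0, 0, 0, 0, 0.003, 0], [0, 0, 0, 0, 0, 0.003, 0], [0, 0, 0, 0, 0, 0.003, 0], [0, 0, 0, 0, 0, 0.003, 0], [0, 0, 0, 0, 0, 0.003, 0]],
])

```text
time: 4.47
eef_pos: [0.5175, -0.0244, 0.1389]
tcp_rot: [-0.0, 0.808, -0.589, 0.001]
contact_force: [-10.7, 0.6, 26.0]
grip_width: 0.0
```

Hard stop reached: 26 N at TCP z 0.1389, matching the expected 0.139. Release all the way up.

Call:
move_arm([
  [[0, 0, 0, 0, 0, -0.006, 0], [0, 0, 0, 0, 0, -0.014, 0], [0, 0, 0, 0, 0, -0.022, 0], [0, 0, 0, 0, 0, -0.027, 0], [0, 0, 0, 0, 0, -0.029, 0], [0, 0, 0, 0, 0, -0.029, 0], [0, 0, 0, 0, 0, -0.029, 0], [0, 0, 0, 0, 0, -0.029, 0], [0, 0, 0, 0, 0, -0.029, 0], [0, 0, 0, 0, 0, -0.029, 0]],
])

```text
time: 5.3
eef_pos: [0.5173, -0.0244, 0.166]
tcp_rot: [0.0, 0.808, -0.589, -0.0]
contact_force: [0.1, -0.1, -0.0]
grip_width: -0.0002
```

```bash
cat > look.py <<'E'
from h import *
import sys
t=sys.argv[1]
for n in ['scene','wrist']: grab(n,n+t)
d=load('wrist'+t); a=load('scene'+t)
cv2.imwrite(f'pics/c{t}.png',np.hstack([cv2.resize(a['img'][200:270,250:320],(420,420),interpolation=cv2.INTER_CUBIC),cv2.resize(d['img'][80:290,220:400],(360,420),interpolation=cv2.INTER_CUBIC)]))
for nm,e in(('scene',a),('wrist',d)):
    # max height near the pin axis
    P=[]
    for v in range(60,300):
        for u in range(250,480):
            if e['range_z'][v,u]>0: P.append((u,v))
    P=np.array(P,float)
    q=cv2.undistortPoints(P[:,None],e['mtx'],np.array(e['dist_coeffs']))[:,0]
    z=e['range_z'][P[:,1].astype(int),P[:,0].astype(int)]
    X=(np.c_[q,np.ones(len(q))]*z[:,None]-np.array(e['t']).ravel())@np.array(e['R'])
    k=np.hypot(X[:,0]-.562,X[:,1]+.088)<.012; zz=np.sort(X[k,2])
    print(nm,'pin z',k.sum(),zz[-12:].round(4))
    k=(np.hypot(X[:,0]-.517,X[:,1]+.024)<.025)&(np.hypot(X[:,0]-.517,X[:,1]+.024)>.012)&(X[:,2]<.15); zz=X[k,2]; print(' plunger z',np.median(zz[zz>.115]).round(4))
s=ctrl.read_state();print(s['time'],s['eef_pos'],s['contact_force'])
E
python3 look.py 3
```

```text
scene pin z 264 [0.4908 0.4909 0.4917 0.4918 0.493  0.4933 0.4938 0.4941 0.4945 0.4962
 0.498  0.4991]
 plunger z 0.1345
wrist pin z 1447 [0.1166 0.1167 0.1167 0.1167 0.1167 0.1167 0.1167 0.1168 0.1168 0.1169
 0.1169 0.1173]
 plunger z 0.1357
5.4 [ 0.51735434 -0.02440582  0.166122  ] [ 0.33366309 -0.06647512  0.85780985]
```

View pics/c3.png

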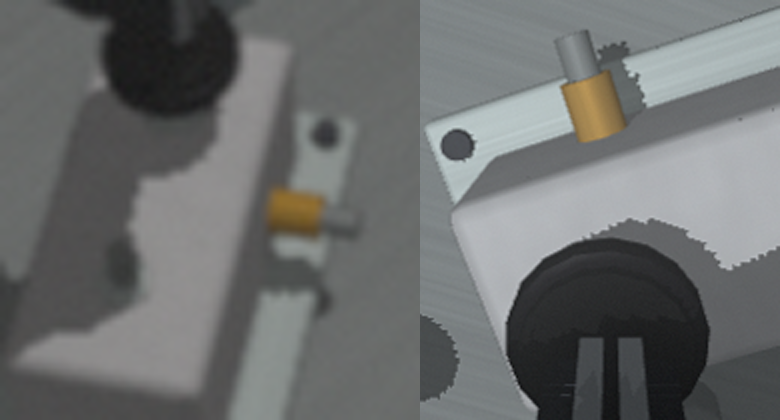

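Stroke 1 raised the pin tip to about 117 mm (joint ≈ 17 mm), and the plunger is back up. The view shows the disc under the fingertips with clear margin. Three more strokes, two calls each.

Call:
move_arm([
  [[0, 0, 0, 0, 0, 0.006, 0], [0, 0, 0, 0, 0, 0.01, 0], [0, 0, 0, 0, 0, 0.014, 0], [0, 0, 0, 0, 0, 0.018, 0], [0, 0, 0, 0, 0, 0.022, 0], [0, 0, 0, 0, 0, 0.025, 0], [0, 0, 0, 0, 0, 0.027, 0], [0, 0, 0, 0, 0, 0.0285, 0], [0, 0, 0, 0, 0, 0.029, 0], [0, 0, 0, 0, 0, 0.029, 0]],
])

```text
time: 6.23
eef_pos: [0.5175, -0.0244, 0.1389]
tcp_rot: [-0.0, 0.808, -0.589, 0.0]
contact_force: [-11.5, 1.4, 29.4]
grip_width: 0.0
```

Call:
move_arm([
  [[0, 0, 0, 0, 0, -0.006, 0], [0, 0, 0, 0, 0, -0.014, 0], [0, 0, 0, 0, 0, -0.022, 0], [0, 0, 0, 0, 0, -0.027, 0], [0, 0, 0, 0, 0, -0.029, 0], [0, 0, 0, 0, 0, -0.029, 0], [0, 0, 0, 0, 0, -0.029, 0], [0, 0, 0, 0, 0, -0.029, 0], [0, 0, 0, 0, 0, -0.029, 0], [0, 0, 0, 0, 0, -0.029, 0]],
])

```text
time: 7.07
eef_pos: [0.5173, -0.0244, 0.166]
tcp_rot: [0.0, 0.808, -0.589, -0.0]
contact_force: [0.2, 0.4, 0.4]
grip_width: -0.0001
```

```bash
python3 look.py 4
```

```text
scene pin z 273 [0.4926 0.4933 0.4937 0.4937 0.4938 0.4944 0.4944 0.4951 0.4955 0.4967
 0.4974 0.4992]
 plunger z 0.1342
wrist pin z 1605 [0.1248 0.1249 0.1249 0.1249 0.125  0.1251 0.1251 0.1251 0.1253 0.1255
 0.1255 0.1259]
 plunger z 0.1357
7.1667 [ 0.51734971 -0.02438846  0.16613203] [ 0.14297267 -0.34374314 -0.20730206]
```

Pin tip is now about 125 mm, 8 mm per stroke. Two more strokes.

Call:
move_arm([
  [[0, 0, 0, 0, 0, 0.006, 0], [0, 0, 0, 0, 0, 0.01, 0], [0, 0, 0, 0, 0, 0.014, 0], [0, 0, 0, 0, 0, 0.018, 0], [0, 0, 0, 0, 0, 0.022, 0], [0, 0, 0, 0, 0, 0.025, 0], [0, 0, 0, 0, 0, 0.027, 0], [0, 0, 0, 0, 0, 0.0285, 0], [0, 0, 0, 0, 0, 0.029, 0], [0, 0, 0, 0, 0, 0.029, 0]],
])

```text
time: 8.0
eef_pos: [0.5175, -0.0244, 0.1389]
tcp_rot: [-0.0, 0.808, -0.589, 0.0]
contact_force: [-12.1, 2.6, 29.2]
grip_width: 0.0002
```

Call:
move_arm([
  [[0, 0, 0, 0, 0, -0.006, 0], [0, 0, 0, 0, 0, -0.014, 0], [0, 0, 0, 0, 0, -0.022, 0], [0, 0, 0, 0, 0, -0.027, 0], [0, 0, 0, 0, 0, -0.029, 0], [0, 0, 0, 0, 0, -0.029, 0], [0, 0, 0, 0, 0, -0.029, 0], [0, 0, 0, 0, 0, -0.029, 0], [0, 0, 0, 0, 0, -0.029, 0], [0, 0, 0, 0, 0, -0.029, 0]],
])

```text
time: 8.83
eef_pos: [0.5173, -0.0244, 0.166]
tcp_rot: [0.0, 0.808, -0.589, -0.0]
contact_force: [0.7, 0.2, -0.8]
grip_width: 0.0008
```

Call:
move_arm([
  [[0, 0, 0, 0, 0, 0.006, 0], [0, 0, 0, 0, 0, 0.01, 0], [0, 0, 0, 0, 0, 0.014, 0], [0, 0, 0, 0, 0, 0.018, 0], [0, 0, 0, 0, 0, 0.022, 0], [0, 0, 0, 0, 0, 0.025, 0], [0, 0, 0, 0, 0, 0.027, 0], [0, 0, 0, 0, 0, 0.0285, 0], [0, 0, 0, 0, 0, 0.029, 0], [0, 0, 0, 0, 0, 0.029, 0]],
])

```text
time: 9.67
eef_pos: [0.5175, -0.0244, 0.1389]
tcp_rot: [-0.0, 0.808, -0.589, 0.001]
contact_force: [-12.2, 2.1, 30.1]
grip_width: 0.0002
```

Call:
move_arm([
  [[0, 0, 0, 0, 0, -0.006, 0], [0, 0, 0, 0, 0, -0.014, 0], [0, 0, 0, 0, 0, -0.022, 0], [0, 0, 0, 0, 0, -0.027, 0], [0, 0, 0, 0, 0, -0.029, 0], [0, 0, 0, 0, 0, -0.029, 0], [0, 0, 0, 0, 0, -0.029, 0], [0, 0, 0, 0, 0, -0.029, 0], [0, 0, 0, 0, 0, -0.029, 0], [0, 0, 0, 0, 0, -0.029, 0]],
])

```text
time: 10.5
eef_pos: [0.5173, -0.0244, 0.166]
tcp_rot: [0.0, 0.808, -0.589, -0.0]
contact_force: [-0.1, 0.1, -0.3]
grip_width: -0.0002
```

```bash
python3 look.py 5
```

```text
scene pin z 292 [0.4928 0.4932 0.4934 0.4936 0.4937 0.4943 0.4952 0.4955 0.4962 0.4967
 0.4982 0.5003]
 plunger z 0.1341
wrist pin z 1853 [0.1407 0.1407 0.1407 0.1407 0.1408 0.1408 0.1408 0.1409 0.1409 0.1411
 0.1412 0.1413]
 plunger z 0.1357
10.6 [ 0.51738466 -0.02441062  0.16616138] [0.25690532 0.10250422 0.24969211]
```

View pics/c5.png

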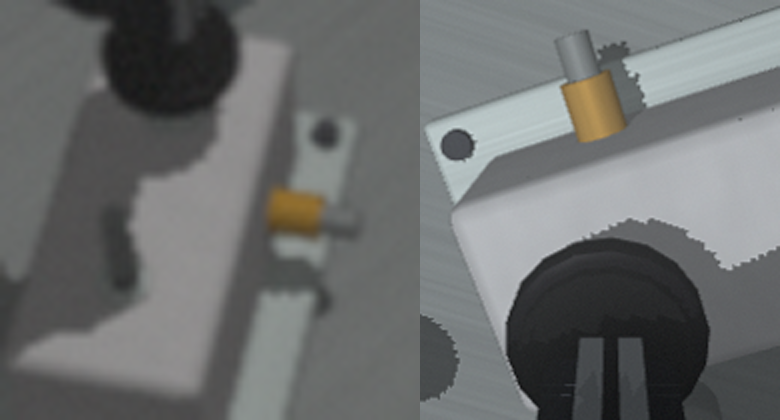

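Pin tip now reads about 140.8 mm, against 140 for fully out. I'll lift straight up and check for the dark band.

Call:
move_arm([
  [[0, 0, 0, 0, 0, -0.01, 0], [0, 0, 0, 0, 0, -0.025, 0], [0, 0, 0, 0, 0, -0.045, 0], [0, 0, 0, 0, 0, -0.065, 0], [0, 0, 0, 0, 0, -0.085, 0], [0, 0, 0, 0, 0, -0.1, 0], [0, 0, 0, 0, 0, -0.11, 0], [0, 0, 0, 0, 0, -0.114, 0], [0, 0, 0, 0, 0, -0.114, 0], [0, 0, 0, 0, 0, -0.114, 0]],
])

```text
time: 11.43
eef_pos: [0.5173, -0.0244, 0.2797]
tcp_rot: [0.0, 0.808, -0.589, -0.0]
contact_force: [-0.2, 0.1, -0.8]
grip_width: 0.0002
```

```bash
python3 look.py 6; python3 - <<'E'
from h import *
a=load('scene6')['img'];b=load('wrist6')['img']
cv2.imwrite('pics/f6.png',np.hstack([cv2.resize(a[190:290,220:345],(375,300),interpolation=cv2.INTER_CUBIC),cv2.resize(b[60:260,200:480],(420,300),interpolation=cv2.INTER_CUBIC)]))
cv2.imwrite('pics/g6.png',cv2.resize(a[160:350,140:360],(660,570)))
E
```

```text
scene pin z 124 [0.1393 0.1404 0.1408 0.5712 0.5762 0.5763 0.5792 0.5796 0.5813 0.5844
 0.5871 0.5879]
 plunger z 0.1348
wrist pin z 708 [0.1405 0.1405 0.1406 0.1406 0.1406 0.1407 0.1409 0.141  0.141  0.1411
 0.1414 0.1417]
 plunger z 0.1362
11.5333 [ 0.51716352 -0.02436633  0.27932165] [0.49003755 0.05186087 0.6928798 ]
```

View pics/f6.png

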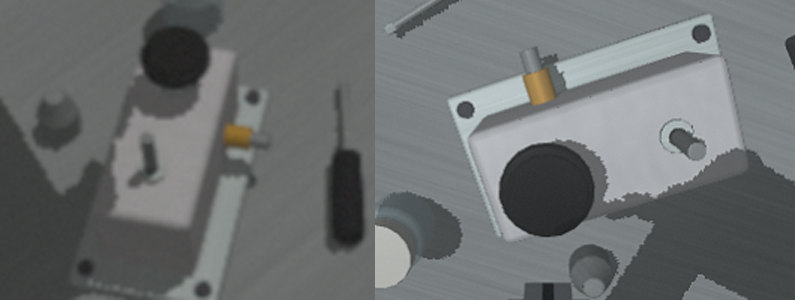

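View pics/g6.png

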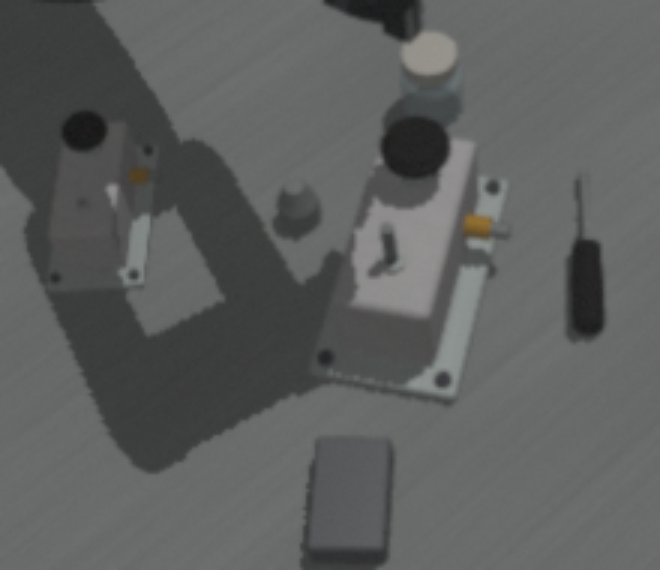

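```bash
python3 - <<'E'
from h import *
d=load('wrist6'); u,v=200+(546-375)*280/420,60+188*200/300
print(dep(d,u,v))
a,b=load('scene0')['img'],load('scene6')['img']
for n,(x0,x1,y0,y1) in dict(jar=(270,298,172,190),obj=(231,247,217,238),box=(240,274,303,350),drv=(326,345,215,272)).items():
    print(n,cv2.absdiff(a[y0:y1,x0:x1],b[y0:y1,x0:x1]).mean().round(1), cv2.phaseCorrelate(a[y0:y1,x0:x1].mean(2),b[y0:y1,x0:x1].mean(2))[0])
cv2.imwrite('pics/p6.png',cv2.resize(d['img'][125:180,380:450],(700,550),interpolation=cv2.INTER_CUBIC))
E
```

```text
[ 0.5190984  -0.02268195  0.13698501]
jar 5.7 (0.1059067105720537, 0.13955169557393532)
obj 3.0 (-0.062480698295148684, -0.07131427889925845)
box 3.4 (0.05094696732124859, -0.038120680630136405)
drv 3.5 (-0.07726853787370302, 0.024495313443470224)
```

View pics/p6.png

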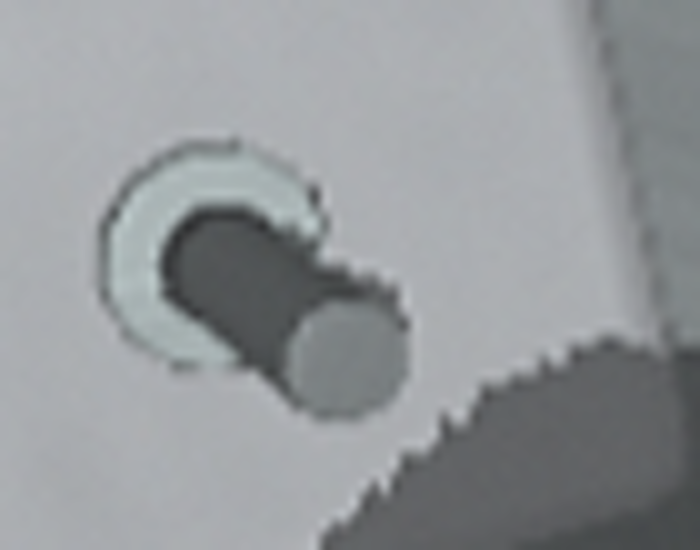

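```bash
python3 - <<'E'
from h import *
print(ctrl.job_done())
E
```

```text
the job is handed in; nothing more can be done
None
```

I charged the large pump with four full strokes, using shut fingertips pressed on top of the rubber disc. Each stroke went down to the hard stop with 26–30 N upward force and was released fully. I then lifted clear to a TCP height of 0.28 m and handed the job in at about 11.5 s.

**Last checks before handing in:**
- **Pin:** the tip measured about 140.6 mm above the bench, against 140 mm for fully out. I could not make out the dark band at its foot in the pictures, because the pin's side was in shade, so "fully out" rests on the height reading.
- **Plunger:** the disc measured 137.0 mm, which is fully up.
- **Bystanders:** the jar, objective, slide box and screwdriver showed image shifts under 0.2 pixel from the start.
- **Contact:** the force reading was below about 1 N, in line with the noise. I saw no sign of contact with the pin or the skirt.

The camera views differed by up to about 6 mm on the plunger's position. I aimed between them, which stayed well inside the 44 mm disc.

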